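# Clear the examination bench: jars, pots and sampling spoon to their trays

### The arm

A 6-joint arm with a two-finger parallel gripper is mounted at the origin on the work surface. World frame = base frame: x ahead of the robot, y to its left, z up, the work surface at z = 0. Lengths are in mm, angles in rad, forces in N, time in s.
With the tool pointing down it reaches from about 400 to 925 mm from the base axis. Payload 12.5 kg.
Tool frame: the origin (TCP) lies at the centre of the arm's flange, where the gripper is bolted on; the fingertips stand 190 mm ahead of it and the grasp point (between the pads) lies 171 mm ahead of it; z points along the fingers, y is the line along which they close (so a half turn about z gives the same grasp; the last joint's range is limited). The gripper opens to 95 mm and grips with 3 to 60 N. Pads are 20 mm wide; open, the fingers measure 119 mm over their backs; the gripper's body (75 mm by 180 mm) begins 59 mm behind the grasp point.
Start: joints at [-1.367, 0.491, 1.559, -0, 1.092, -0.106], TCP at [190.562, -595.24, 404.761] pointing down, gripper open.
Joint ranges: [-3.1, 3.1], [-0.84, 2.19], [0.05, 2.79], [-1.13, 4.28], [0.06, 2.93], [-2.69, 2.69]. Speed limits (rad/s): [2.22, 2.22, 2.79, 3.14, 3.14, 3.14].

### API

Orientations are given as [roll, pitch, yaw] about the fixed x, y, z axes, in that order (R = Rz(yaw) Ry(pitch) Rx(roll)).
In Python, from cell import env, read_camera, search_frame, cut_out gives the robot as it stands. The module is installed in compiled form; this text tells all that it offers.
- The arm moves only by the tool move_arm, never from a script. Its argument "commands" is a list of rows, each a list of 3 entries, a list of its own where there are three numbers: the shift along the world's x, y, z normalised to -1 to 1, where 1 is 0.03 m, then the turn about the world's z normalised to -1 to 1, where 1 is 0.08 rad, then the opening, from -1 (shut) to 1 (fully open), so that 0 is half open. A call has 1 to 20 rows; each row shifts and turns the commanded pose from where the row before left it; what a row does not reach is not made up. A row lasts 1/12 s, in which the tool goes at most 41.7 mm and 7.16 degrees, less where a joint would pass 70% of its speed; a pose out of reach is approached as far as the arm can. A call with a number of a shift or a turn outside -1 to 1 is refused whole. A call with a gripper value outside its range is refused whole. The fingers move at their own pace and stop on an object; the grip force is fixed at half the most. Time passes only in rows, so rows that do not move let the fingers close. It gives the time, the measured TCP pose, the force, the opening and the grip force at its end, in the units of the state.
- env.state(): the state, without advancing time (a new reading comes with each control period).
- read_camera(name): name is "scene" or "side" or "wrist"; returns a dict with "image" (480x640x3 uint8, red, green, blue), "fx", "fy", "cx", "cy" (pixels), "rvec" (rotation vector, rad) and "tvec" (3), from world to camera coordinates, as OpenCV has them. Camera axes: x right, y down, z forward; pixel columns grow to the right and rows downward; lengths in mm; the calibration is good to about 2 mm. The wrist camera is an equidistant fisheye: a pixel r from the principal point sees the ray r / f radians off the axis. A picture is of the moment at which its call begins. There is no depth.
- env.job_done(): hands the job in; it is judged then, once.
Trained networks look in a picture, given as the dict that the camera call returned (one of the last four; its "shot" number tells which), for a name from the list of things; names that differ only in an ending like _2 or _b are one class to them, and where a whole thing is asked for, a point or a joint stands for the part that bears it (a point fixed in the world has none). Each returns a list of dicts, best first, with "confidence" (0 to 1); they miss things now and then, are a little off and sometimes report something else, mostly with a low value. They report only what shows in the picture. A call takes as long as a camera call.
- search_frame(thing, picture): "at" ([column, row] in pixels, amid what is visible of it).
- cut_out(thing, picture): "region" (480x640 bool, what is visible of it) and "at" ([column, row] in pixels, amid what is visible of it).
The state is a dict: "t": time; "joints": joint angles; "qvel": joint speeds; "tau": joint torques, N m; "eef_pos": TCP position; "tcp_rot": TCP orientation; "ft_force": force on the tool from outside, world axes, zero at the start; "moment": the same for the moment, N m; "opening": opening from 0.0 (shut) to 1.0 (fully open); "grip_force": force on a finger pad.
Only numpy, scipy, OpenCV 4.12 (cv2) and the standard library are available. Lean on these libraries where they do the work, as an engineer would, in place of code of your own. Each camera call takes 0.05 s, during which the arm holds its last target. There are 200 camera calls.

### The job

Clear the sample bench: stand the two brown glass jars in the two bays of the yellow tray and the two white plastic pots in the two bays of the blue tray, one to a bay, whatever the colour of their caps, and lay the steel spoon lengthwise, bowls up, in the shallow metal dish. Keep the jars and pots upright and set them down gently rather than dropping them, in any order, and leave the brass weight and the orange tape roll where they are.

Things in the scene. Friction and masses are not known exactly. Their poses are not given: they have to be found in the camera images.
- amber_black: Small squat jar of brown (amber) glass with a black screw cap, 48 mm in diameter and 68 mm high, standing upright, about 100 to 200 g. Origin: centre of its underside; z points up.
- amber_red: Small squat jar of brown (amber) glass with a red screw cap, 48 mm in diameter and 68 mm high, standing upright, about 100 to 200 g. Origin: centre of its underside; z points up.
- pot_blue: Small pot of white plastic with a blue screw cap, 48 mm in diameter and 58 mm high, standing upright, about 60 to 125 g. Origin: centre of its underside; z points up.
- pot_green: Small pot of white plastic with a green screw cap, 48 mm in diameter and 58 mm high, standing upright, about 60 to 125 g. Origin: centre of its underside; z points up.
- spoon: Double-ended steel sampling spoon, 137 mm long, lying flat with its bowls open upward; a straight handle bar 9 mm wide and 6 mm thick, its centre line 11 mm above what the spoon lies on, runs along its x axis between a large bowl (34 mm across, at +x) and a small bowl (22 mm across, at -x), both 12 mm high. About 40 to 80 g. Origin: halfway along the spoon, on its underside; good to grip there, across the handle. z points up.
- tray_yellow: Yellow painted open metal tray, fixed to the bench, 85 x 155 mm and 20 mm high, walls 4 mm, floor 4 mm thick; its long side lies along its own y axis and a 4 mm divider as high as the walls parts it at y = 0 into two equal bays, each about 77 x 71 mm inside, with centres at y = +37.5 and -37.5 mm. Origin: centre of its underside, on the bench. It is turned up to 0.2 rad from the bench axes.
- tray_blue: Blue painted open metal tray, fixed to the bench, 85 x 155 mm and 20 mm high, walls 4 mm, floor 4 mm thick; its long side lies along its own y axis and a 4 mm divider as high as the walls parts it at y = 0 into two equal bays, each about 77 x 71 mm inside, with centres at y = +37.5 and -37.5 mm. Origin: centre of its underside, on the bench. It is turned up to 0.2 rad from the bench axes.
- dish: Shallow bare-metal dish, fixed to the bench, 90 x 175 mm and 9 mm high, walls and floor 3 mm thick, one undivided space; its long side lies along its own y axis. Origin: centre of its underside, on the bench. It is turned up to 0.2 rad from the bench axes.
- weight: Brass calibration weight with a small knob on top, 30 mm in diameter, 35 mm high, loose on the bench; not to be moved. Origin: centre of its underside.
- tape: Small orange roll of tape lying flat, 38 mm in diameter, 18 mm high, loose on the bench; not to be moved. Origin: centre of its underside.

How it is judged:
By the outcome, as a careful person would: the job done as asked, in the order asked, and still so for the second after the job is handed in, with the robot touching nothing.
It also fails if it takes over 109 s, if anything falls off the work surface, if the arm or the gripper's body presses on something with over 40 N, if the wrist force passes 120 N, or if a joint passes its speed limit or range.

## Working session

There is one attempt and no reset: what is moved stays moved. The work goes in short steps, Python scripts to look and compute and a tool call to move; the robot and the scene stay as the last step left them, time stands still between calls to the robot, and variables do not carry over. Pictures are saved under pics/ and viewed, at most 14 in all, crops included, and the job is handed in when it is done.

Besides the shell and the picture viewer there is one more tool, called after ">>>" as name(argument=value, ...) on one line, values as JSON. move_arm: Moves the arm, as the interface text tells. Its arguments: {"type":"object","properties":{"commands":{"type":"array","items":{"type":"array"}}},"required":["commands"]}

```bash
mkdir -p pics; cat > h.py <<'E'
import numpy as np, cv2
from cell import env, read_camera, search_frame, cut_out
def ray(p,uv):
    R=cv2.Rodrigues(np.array(p["rvec"],float))[0]; t=np.array(p["tvec"],float).ravel()
    x=(uv[0]-p["cx"])/p["fx"]; y=(uv[1]-p["cy"])/p["fy"]
    d=R.T@np.array([x,y,1.]); return -R.T@t, d
def onz(p,uv,z):
    c,d=ray(p,uv); return c+d*(z-c[2])/d[2]
def proj(p,P):
    return cv2.projectPoints(np.array(P,float).reshape(-1,3),np.array(p["rvec"],float),np.array(p["tvec"],float),np.array([[p["fx"],0,p["cx"]],[0,p["fy"],p["cy"]],[0,0,1.]]),None)[0].reshape(-1,2)
def save(n,im): cv2.imwrite("pics/"+n,cv2.cvtColor(im,cv2.COLOR_RGB2BGR))
E
python3 - <<'E'
from h import *
H=dict(amber_black=68,amber_red=68,pot_blue=58,pot_green=58,spoon=11,tray_yellow=20,tray_blue=20,dish=9,weight=35,tape=18)
for n in("scene","side"):
    p=read_camera(n); save(n+".png",p["image"])
    print(n,p["fx"],p["rvec"],ray(p,(0,0))[0].round())
    for k,h in H.items():
        for r in cut_out(k,p)[:2]:
            print(k,round(r["confidence"],2),np.round(r["at"]),r["region"].sum(),onz(p,r["at"],h/2)[:2].round())
print(env.state())
E
```

```text
scene 606.8654095272078 [ 1.40008874  1.87061253 -1.06038412] [1337.  254.  573.]
amber_black 0.81 [253. 216.] 963 [ 472. -140.]
amber_red 0.92 [421. 231.] 1170 [446. 157.]
pot_blue 0.94 [326. 221.] 969 [448. -12.]
pot_green 0.67 [502. 220.] 963 [363. 286.]
spoon 0.75 [200. 195.] 361 [ 376. -295.]
tray_yellow 0.77 [161. 239.] 3139 [ 552. -285.]
tray_blue 0.63 [499. 304.] 5016 [581. 295.]
dish 0.71 [303. 286.] 4313 [610.  -1.]
weight 0.56 [232. 244.] 309 [ 546. -150.]
tape 0.93 [411. 275.] 458 [543. 157.]
side 488.7220877815343 [ 2.15396983 -0.12262467  0.09701001] [ 404. -758.  544.]
amber_black 0.82 [304. 294.] 1285 [ 459. -140.]
amber_red 0.97 [280. 203.] 746 [436. 169.]
pot_blue 0.57 [285. 252.] 855 [435. -12.]
pot_green 0.67 [246. 183.] 596 [361. 280.]
pot_green 0.67 [352. 302.] 303 [ 535. -163.]
spoon 0.72 [262. 388.] 995 [ 386. -303.]
tray_yellow 0.63 [373. 372.] 5930 [ 543. -294.]
tray_blue 0.8 [338. 185.] 1322 [580. 288.]
tray_blue 0.26 [304. 297.] 1228 [ 460. -119.]
dish 0.65 [374. 256.] 2707 [607.  -4.]
weight 0.72 [354. 303.] 367 [ 539. -153.]
tape 0.77 [331. 214.] 229 [545. 157.]
{'t': 1.1, 'joints': array([-1.36662040e+00,  4.90874461e-01,  1.55892428e+00,  5.31463231e-05,
        1.09172519e+00, -1.05616342e-01]), 'qvel': array([ 0.00035309,  0.00162414,  0.00097294, -0.00050524, -0.00030077,
        0.00036444]), 'tau': array([ 6.80141347e-04, -6.12470412e+01, -2.58433664e+01,  6.94315089e-02,
        4.45211562e-02, -1.14846773e-05]), 'eef_pos': array([ 190.55065607, -595.22881494,  404.76843962]), 'tcp_rot': array([ 3.14151935e+00, -3.96582912e-05,  3.09767777e-01]), 'ft_force': array([ 0.13448396, -0.12571271,  0.67950624]), 'moment': array([-0.02664563,  0.01273539,  0.00371591]), 'grip_force': 0.0, 'opening': 1.0021539027447146}
```

View pics/scene.png

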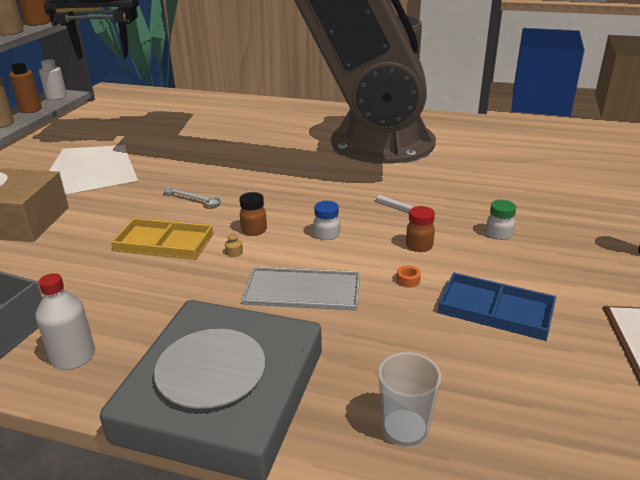

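View pics/side.png

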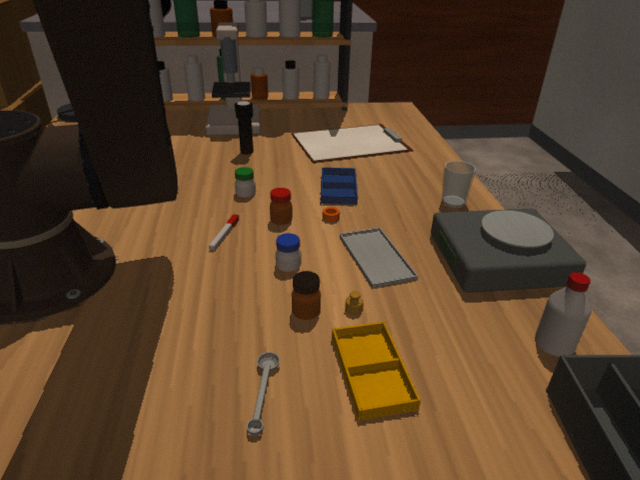

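```bash
cat > fit.py <<'E'
from h import *
from scipy.optimize import minimize
a=np.linspace(0,2*np.pi,24,endpoint=False); C=np.c_[np.cos(a),np.sin(a)]
def cyl(r,h,x=0): return [np.r_[np.c_[C*r+[x,0],0*a],np.c_[C*r+[x,0],0*a+h]]]
def box(w,l,h): return [np.array([[i*w/2,j*l/2,k] for i in(-1,1) for j in(-1,1) for k in(0,h)])]
bar=[np.array([[i*68,j*4.5,k] for i in(-.6,.6) for j in(-1,1) for k in(8,14)])]
M=dict(amber_black=(cyl(24,68),0),amber_red=(cyl(24,68),0),pot_blue=(cyl(24,58),0),pot_green=(cyl(24,58),0),
 tray_yellow=(box(85,155,20),1),tray_blue=(box(85,155,20),1),dish=(box(90,175,9),1),
 spoon=(cyl(17,12,51.5)+cyl(11,12,-57.5)+bar,1),weight=(cyl(15,30),0),tape=(cyl(19,18),0))
def mask(p,parts,v,s=2):
    m=np.zeros((480*s,640*s),np.uint8); c,n=np.cos(v[2]),np.sin(v[2])
    for P in parts:
        Q=P.copy(); Q[:,0]=c*P[:,0]-n*P[:,1]+v[0]; Q[:,1]=n*P[:,0]+c*P[:,1]+v[1]
        cv2.fillConvexPoly(m,cv2.convexHull((proj(p,Q)*s*16).astype(np.int32)),1,shift=4)
    return m>0
def fit(k,obs,x0,yaws=(0,)):
    parts,t=M[k]; best=None
    def cost(u,pr=[o for o in obs]):
        v=[u[0]*10,u[1]*10,u[2]/10 if t else 0]; s=0
        for p,r in pr:
            m=mask(p,parts,v); s+=1-(m&r).sum()/(m|r).sum()
        return s/len(pr)
    for y in (yaws if t else (0,)):
        o=minimize(cost,[x0[0]/10,x0[1]/10,y*10],method="Nelder-Mead",options=dict(initial_simplex=[[x0[0]/10+i,x0[1]/10+j,y*10+l] for i,j,l in((-.7,-.7,-1),(1.4,0,-1),(0,1.4,1),(.3,-.3,1.5))],maxiter=120))
        if best is None or o.fun<best.fun: best=o
    return np.array([best.x[0]*10,best.x[1]*10,best.x[2]/10 if t else 0]),best.fun
E
cat > m.py <<'E'
from fit import *
import sys
names=sys.argv[1:] or list(M); P=[read_camera(n) for n in("scene","side")]
ims=[p["image"].copy() for p in P]
for k in names:
    obs=[];x=[]
    for p in P:
        R=cut_out(k,p)
        if R and R[0]["confidence"]>.4:
            r=R[0]["region"]; obs.append((p,np.kron(r,np.ones((2,2),bool)))); x.append(onz(p,R[0]["at"],12)[:2])
    if not obs: print(k,"none"); continue
    Y=(-1.5,-.8,0,.8,1.6,2.4,3.2,4) if k=="spoon" else (-.1,.1)
    v,f=fit(k,obs,np.mean(x,0),Y); each=[fit(k,[o],v[:2],[v[2]])[0][:2].round() for o in obs]
    print(k,v.round(3),round(f,2),each)
    for i,p in enumerate(P):
        c,_=cv2.findContours(mask(p,M[k][0],v,1).astype(np.uint8),0,cv2.CHAIN_APPROX_NONE); cv2.drawContours(ims[i],c,-1,(255,0,255),1)
save("ov.png",np.hstack([cv2.resize(ims[0][150:350,80:580],(800,320)) ,]).astype(np.uint8)); 
b=cv2.resize(ims[1][150:450,180:480],(280,280)); save("ov.png",np.vstack([cv2.resize(ims[0][150:350,80:580],(700,280)),np.hstack([b,np.zeros((280,420,3),np.uint8)])]))
E
time python3 m.py
```

```text
amber_black [ 461.905 -145.333    0.   ] 0.11 [array([ 464., -145.]), array([ 462., -144.])]
amber_red [434.216 154.668   0.   ] 0.13 [array([434., 154.])]
pot_blue [441.672 -11.395   0.   ] 0.12 [array([442., -12.]), array([442., -11.])]
pot_green [359.245 285.619   0.   ] 0.16 [array([358., 286.]), array([359., 290.])]
tray_yellow [ 5.44621e+02 -2.83730e+02  8.80000e-02] 0.51 [array([ 538., -291.]), array([ 545., -284.])]
tray_blue [ 5.83058e+02  2.91647e+02 -1.45000e-01] 0.04 [array([584., 292.]), array([582., 291.])]
dish [ 4.61644e+02  1.27957e+02 -2.00000e-01] 1.0 [array([455., 121.]), array([455., 121.])]
spoon [ 388.528 -306.87     1.374] 0.26 [array([ 391., -307.]), array([ 388., -304.])]
weight [ 541.941 -148.735    0.   ] 0.23 [array([ 542., -148.]), array([ 542., -149.])]
tape [543.949 152.488   0.   ] 0.11 [array([545., 154.]), array([544., 152.])]
real	0m16.348s
user	0m9.500s
sys	0m4.766s
```

View pics/ov.png

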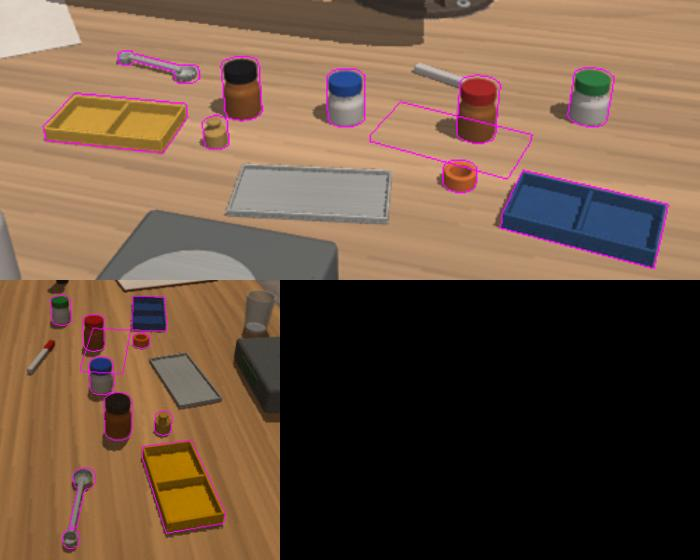

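```bash
for i in 1 2; do python3 m.py dish; done
```

```text
dish [ 6.12661e+02 -1.53900e+00  1.92000e-01] 0.05 [array([614.,  -1.]), array([612.,  -2.])]
dish [ 6.1291e+02 -1.5140e+00  1.9400e-01] 0.04 [array([614.,  -1.]), array([612.,  -3.])]
```

>>> move_arm(commands=[[[0.472,0.6875,-0.25],0.95,0],[[0.472,0.6875,-0.25],0.95,0],[[0.472,0.6875,-0.25],0.95,0],[[0.472,0.6875,-0.25],0.95,0],[[0.472,0.6875,-0.25],0.95,0],[[0.472,0.6875,-0.25],0.95,0],[[0.472,0.6875,-0.25],0.95,0],[[0.472,0.6875,-0.25],0.95,0],[[0.472,0.6875,-0.25],0.95,0],[[0.472,0.6875,-0.25],0.95,0],[[0.472,0.6875,-0.25],0.95,0],[[0.472,0.6875,-0.25],0.95,0],[[0.472,0.6875,-0.25],0.95,0],[[0.472,0.6875,-0.25],0.95,0],[[0,0,0],0,0],[[0,0,0],0,0],[[0,0,0],0,0]])

```text
t: 4.02
eef_pos: [388.8, -306.8, 300.0]
tcp_rot: [3.141, 0.0, 1.373]
ft_force: [-0.1, -0.4, -0.5]
opening: 0.499
grip_force: 0.0
```

```bash
python3 - <<'E'
from h import *
p=read_camera("wrist"); save("w1.png",p["image"])
R=cv2.Rodrigues(np.array(p["rvec"],float))[0]; t=np.array(p["tvec"]).ravel()
def won(uv,z):
    d=np.array([uv[0]-p["cx"],uv[1]-p["cy"]])/p["fx"]; th=np.hypot(*d); v=np.r_[d/th*np.sin(th),np.cos(th)]
    c=-R.T@t; w=R.T@v; return (c+w*(z-c[2])/w[2])[:2]
for r in cut_out("spoon",p)[:1]:
    ys,xs=np.nonzero(r["region"]); Q=np.array([won(q,10) for q in zip(xs,ys)])
    (c,s,a)=cv2.minAreaRect(Q.astype(np.float32)); print(r["confidence"],c,s,a)
E
```

```text
0.79 (385.58026123046875, -311.313232421875) (137.4289093017578, 32.816402435302734) 78.10396575927734
```

View pics/w1.png

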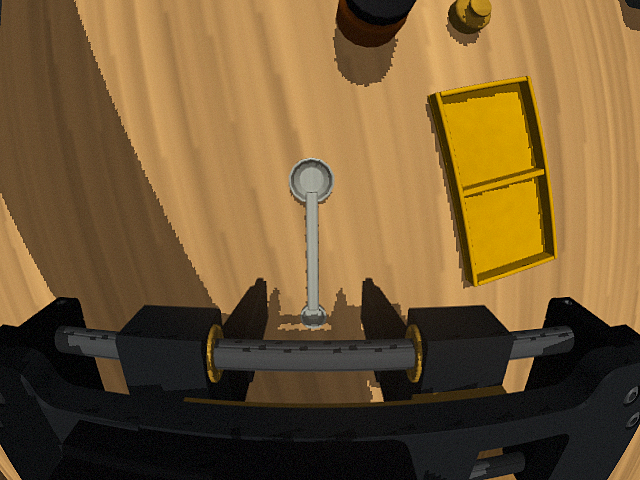

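>>> move_arm(commands=[[[-0.04,-0.06,-0.8],-0.05,0],[[0,0,-0.8],0,0],[[0,0,-0.8],0,0],[[0,0,-0.7],0,0],[[0,0,-0.43],0,0],[[0,0,0],0,0],[[0,0,0],0,0],[[0,0,0],0,-1],[[0,0,0],0,-1],[[0,0,0],0,-1],[[0,0,0],0,-1],[[0,0,0],0,-1],[[0,0,0],0,-1],[[0,0,0],0,-1],[[0,0,0],0,-1]])

```text
t: 5.37
eef_pos: [387.6, -308.3, 194.1]
tcp_rot: [3.141, 0.0, 1.37]
ft_force: [-0.1, 1.0, 3.5]
opening: 0.087
grip_force: 30.0
```

>>> move_arm(commands=[[[0,0,0.6],0,-1],[[0,0,1],0,-1],[[0,0,1],0,-1],[[0,0,0.9],0,-1],[[0.469,0.639,0],0.308,-1],[[0.469,0.639,0],0.308,-1],[[0.469,0.639,0],0.308,-1],[[0.469,0.639,0],0.308,-1],[[0.469,0.639,0],0.308,-1],[[0.469,0.639,0],0.308,-1],[[0.469,0.639,0],0.308,-1],[[0.469,0.639,0],0.308,-1],[[0.469,0.639,0],0.308,-1],[[0.469,0.639,0],0.308,-1],[[0.469,0.639,0],0.308,-1],[[0.469,0.639,0],0.308,-1],[[0.469,0.639,0],0.308,-1],[[0.469,0.639,0],0.308,-1],[[0.469,0.639,0],0.308,-1],[[0.469,0.639,0],0.308,-1]])

```text
t: 7.03
eef_pos: [613.2, -0.4, 298.6]
tcp_rot: [-3.141, -0.0, 1.765]
ft_force: [-0.2, -0.8, -0.4]
opening: 0.088
grip_force: 30.0
```

>>> move_arm(commands=[[[0,0,-0.6],0,-1],[[0,0,-0.6],0,-1],[[0,0,-0.4],0,-1],[[0,0,0],0,-1],[[0,0,0],0,-1]])

```text
t: 7.45
eef_pos: [612.7, -1.8, 250.5]
tcp_rot: [-3.14, -0.0, 1.764]
ft_force: [-0.0, 0.8, -0.3]
opening: 0.087
grip_force: 30.0
```

```bash
python3 - <<'E'
from h import *
p=read_camera("scene");a=cv2.resize(p["image"][200:350,200:400],(400,300))
q=read_camera("wrist")["image"]
b=read_camera("side")["image"][180:330,300:500]
save("s2.png",np.vstack([np.hstack([a,cv2.resize(b,(400,300))]),np.hstack([cv2.resize(q,(400,300)),np.zeros((300,400,3),np.uint8)])]))
E
```

```text
(no output)
```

View pics/s2.png

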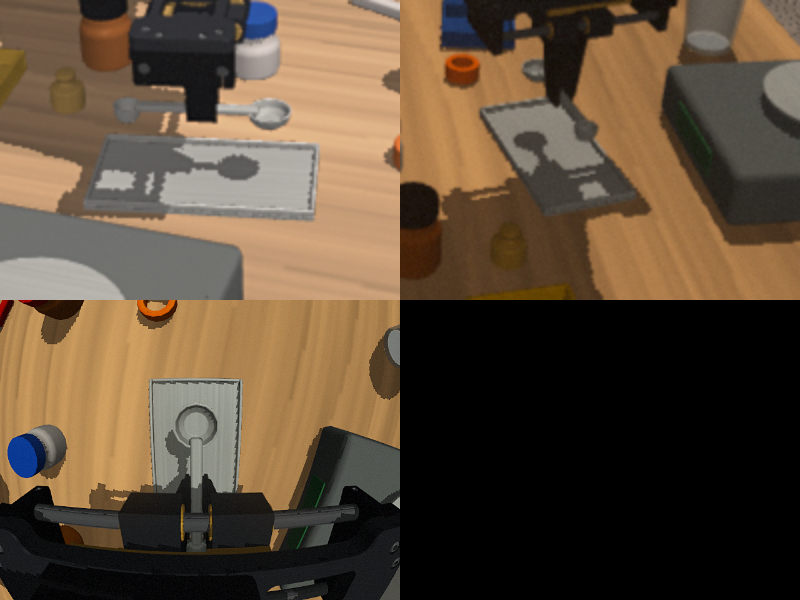

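```bash
python3 - <<'E'
from h import *
p=read_camera("scene");q=read_camera("side")
for z in(50,65,80): print(z,[onz(p,u,z)[:2].round() for u in((190,305),(320,320))],[onz(q,u,z)[:2].round() for u in((433,217),(450,260))])
E
```

```text
50 [array([ 753., -119.]), array([735.,  65.])] [array([737.,  56.]), array([721., -92.])]
65 [array([ 770., -108.]), array([752.,  70.])] [array([727.,  31.]), array([ 711., -113.])]
80 [array([787., -97.]), array([770.,  75.])] [array([716.,   6.]), array([ 701., -133.])]
```

>>> move_arm(commands=[[[0,0,-0.7],0,-1],[[0,0,-0.6],0,-1],[[0,0,-0.3],0,-1],[[0,0,-0.1],0,-1],[[0,0,-0.06],0,-1],[[0,0,0],0,-1],[[0,0,0],0,-1]])

```text
t: 8.28
eef_pos: [613.0, -1.6, 198.9]
tcp_rot: [3.14, 0.0, 1.764]
ft_force: [0.3, 0.2, -0.9]
opening: 0.083
grip_force: 30.0
```

>>> move_arm(commands=[[[0,0,0],0,-0.5],[[0,0,0],0,-0.5],[[0,0,0],0,-0.5],[[0,0,0],0,-0.5],[[0,0,0.5],0,-0.5],[[0,0,1],0,-0.5],[[0,0,1],0,-0.5],[[0,0,1],0,-0.5],[[0,0,0.5],0,0]])

```text
t: 9.03
eef_pos: [612.9, -1.6, 321.7]
tcp_rot: [3.138, 0.001, 1.764]
ft_force: [-0.2, 0.4, -0.7]
opening: 0.282
grip_force: 0.0
```

>>> move_arm(commands=[[[-0.627,-0.597,0],-0.16,0.5],[[-0.627,-0.597,0],-0.16,0.5],[[-0.627,-0.597,0],-0.16,0.5],[[-0.627,-0.597,0],-0.16,0.5],[[-0.627,-0.597,0],-0.16,0.5],[[-0.627,-0.597,0],-0.16,0.5],[[-0.627,-0.597,0],-0.16,0.5],[[-0.627,-0.597,0],-0.16,0.5],[[0,0,0],0,0.5],[[0,0,-0.3],0,0.5],[[0,0,-0.5],0,0.5],[[0,0,0],0,0.5],[[0,0,0],0,0.5]])

```text
t: 10.12
eef_pos: [462.7, -144.4, 293.4]
tcp_rot: [-3.14, -0.001, 1.662]
ft_force: [0.0, 0.5, -0.3]
opening: 0.75
grip_force: 0.0
```

```bash
cat > look.py <<'E'
from fit import *
import sys
p=read_camera("wrist"); q=read_camera("scene"); r=read_camera("side")
R=cv2.Rodrigues(np.array(p["rvec"],float))[0]; t=np.array(p["tvec"]).ravel()
def won(uv,z):
    d=np.array([uv[0]-p["cx"],uv[1]-p["cy"]])/p["fx"]; th=np.hypot(*d); v=np.r_[d/th*np.sin(th),np.cos(th)]
    c=-R.T@t; w=R.T@v; return (c+w*(z-c[2])/w[2])[:2]
for k in sys.argv[2:]:
    for o in cut_out(k,p)[:1]:
        print(k,round(o["confidence"],2),np.round(o["at"]),[(z,won(o["at"],z).round(1)) for z in (10,30,60)])
save(sys.argv[1],np.vstack([np.hstack([cv2.resize(q["image"][150:350,80:400],(400,250)),cv2.resize(r["image"][150:450,180:480],(250,250))]),cv2.resize(p["image"],(400,300),interpolation=cv2.INTER_AREA).repeat(1,0) if 0 else np.hstack([cv2.resize(p["image"],(400,300)),np.zeros((300,250,3),np.uint8)])]))
E
python3 look.py l1.png amber_black spoon dish tray_yellow
```

```text
amber_black 0.68 [316. 265.] [(10, array([ 464.8, -159.3])), (30, array([ 464. , -152.4])), (60, array([ 462.9, -142. ]))]
spoon 0.74 [524.  69.] [(10, array([611.7,  13.7])), (30, array([599.9,   7.5])), (60, array([582. ,  -1.9]))]
dish 0.74 [510. 102.] [(10, array([600.2, -16.8])), (30, array([589.2, -20.7])), (60, array([572.7, -26.6]))]
tray_yellow 0.97 [374. 380.] [(10, array([ 525.3, -261.5])), (30, array([ 520. , -246.9])), (60, array([ 512. , -224.9]))]
```

View pics/l1.png

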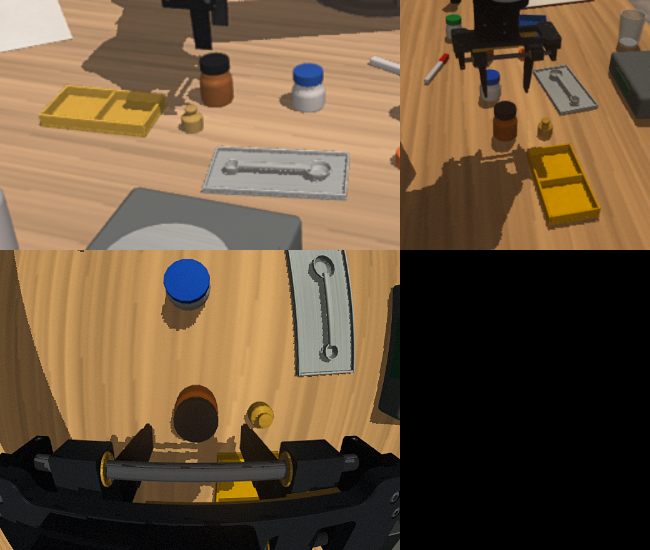

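>>> move_arm(commands=[[[0,0,-0.7],0,0.5],[[0,0,-0.8],0,0.5],[[0,0,-0.7],0,0.5],[[0,0,-0.4],0,0.5],[[0,0,0],0,0.5],[[0,0,0],0,-1],[[0,0,0],0,-1],[[0,0,0],0,-1],[[0,0,0],0,-1],[[0,0,0],0,-1],[[0,0,0],0,-1]])

```text
t: 11.38
eef_pos: [462.3, -144.9, 216.8]
tcp_rot: [3.14, 0.001, 1.662]
ft_force: [-2.0, 0.7, 7.3]
opening: 0.494
grip_force: 30.0
```

>>> move_arm(commands=[[[0,0,0.5],0,-1],[[0,0,1],0,-1],[[0,0,1],0,-1],[[0,0,0.8],0,-1],[[0.317,-0.654,0],0,-1],[[0.317,-0.654,0],0,-1],[[0.317,-0.654,0],0,-1],[[0.317,-0.654,0],0,-1],[[0.317,-0.654,0],0,-1],[[0.317,-0.654,0],0,-1],[[0.317,-0.654,0],0,-1],[[0.317,-0.654,0],0,-1],[[0.317,-0.654,0],0,-1],[[0,0,0],0,-1],[[0,0,-0.5],0,-1],[[0,0,-0.5],0,-1],[[0,0,-0.5],0,-1],[[0,0,0],0,-1],[[0,0,0],0,-1]])

```text
t: 12.97
eef_pos: [547.7, -321.1, 269.8]
tcp_rot: [-3.14, -0.001, 1.662]
ft_force: [-0.2, -0.2, -0.8]
opening: 0.494
grip_force: 30.0
```

```bash
python3 look.py l2.png amber_black
```

```text
amber_black 0.95 [314. 303.] [(10, array([ 550.2, -356.5])), (30, array([ 549.4, -347.2])), (60, array([ 548.1, -333.3]))]
```

View pics/l2.png

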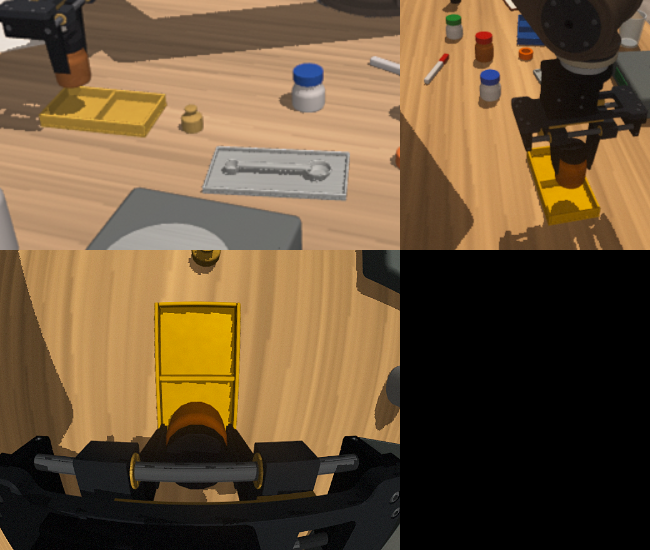

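>>> move_arm(commands=[[[0,0,-0.6],0,-1],[[0,0,-0.5],0,-1],[[0,0,-0.25],0,-1],[[0,0,-0.12],0,-1],[[0,0,-0.08],0,-1],[[0,0,-0.06],0,-1],[[0,0,0],0,-1],[[0,0,0],0,-1]])

```text
t: 13.83
eef_pos: [547.9, -321.5, 222.3]
tcp_rot: [3.141, 0.0, 1.662]
ft_force: [0.2, -0.4, -0.4]
opening: 0.493
grip_force: 30.0
```

>>> move_arm(commands=[[[0,0,-0.04],0,-1],[[0,0,-0.02],0,-1],[[0,0,0],0,-1]])

```text
t: 14.08
eef_pos: [547.9, -321.5, 220.9]
tcp_rot: [3.141, 0.001, 1.662]
ft_force: [-1.5, 1.9, 5.4]
opening: 0.497
grip_force: 30.0
```

>>> move_arm(commands=[[[0,0,0],0,0.5],[[0,0,0],0,0.5],[[0,0,0],0,0.5],[[0,0,0.5],0,0.5],[[0,0,1],0,0.5],[[0,0,1],0,0.5],[[0,0,0.6],0,0.5]])

```text
t: 14.67
eef_pos: [548.0, -321.6, 315.7]
tcp_rot: [3.14, 0.002, 1.662]
ft_force: [0.0, 0.1, -0.2]
opening: 0.753
grip_force: 0.0
```

>>> move_arm(commands=[[[-0.237,0.992,0],0,0.5],[[-0.237,0.992,0],0,0.5],[[-0.237,0.992,0],0,0.5],[[-0.237,0.992,0],0,0.5],[[-0.237,0.992,0],0,0.5],[[-0.237,0.992,0],0,0.5],[[-0.237,0.992,0],0,0.5],[[-0.237,0.992,0],0,0.5],[[-0.237,0.992,0],0,0.5],[[-0.237,0.992,0],0,0.5],[[-0.237,0.992,0],0,0.5],[[-0.237,0.992,0],0,0.5],[[-0.237,0.992,0],0,0.5],[[-0.237,0.992,0],0,0.5],[[-0.237,0.992,0],0,0.5],[[-0.237,0.992,0],0,0.5],[[0,0,0],0,0.5],[[0,0,-0.5],0,0.5],[[0,0,0],0,0.5],[[0,0,0],0,0.5]])

```text
t: 16.33
eef_pos: [434.1, 154.5, 297.7]
tcp_rot: [-3.14, 0.0, 1.662]
ft_force: [-0.9, -0.9, 0.1]
opening: 0.751
grip_force: 0.0
```

```bash
python3 look.py l3.png amber_red tape
```

```text
amber_red 0.6 [319. 260.] [(10, array([438.1, 141.8])), (30, array([437.3, 148.4])), (60, array([436. , 158.4]))]
tape 0.82 [445. 250.] [(10, array([536.1, 158.6])), (30, array([527.9, 163.9])), (60, array([515.7, 172. ]))]
```

View pics/l3.png

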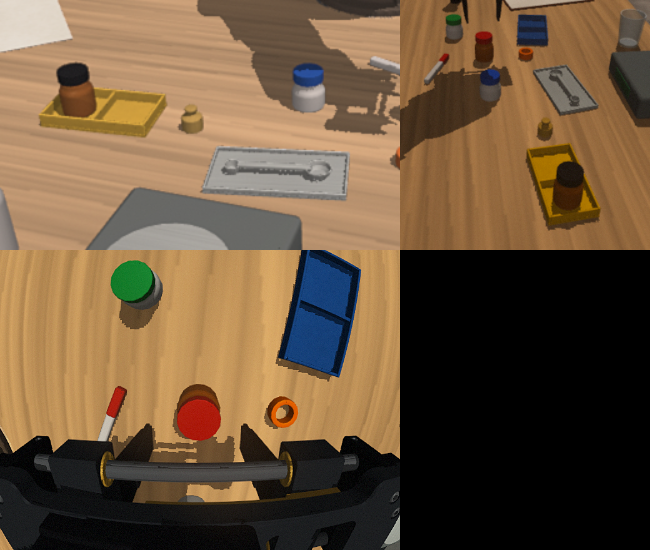

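>>> move_arm(commands=[[[0.04,0.04,-0.7],0,0.5],[[0,0,-0.9],0,0.5],[[0,0,-0.7],0,0.5],[[0,0,-0.4],0,0.5],[[0,0,0],0,0.5],[[0,0,0],0,-1],[[0,0,0],0,-1],[[0,0,0],0,-1],[[0,0,0],0,-1],[[0,0,0],0,-1],[[0,0,0],0,-1]])

```text
t: 17.5
eef_pos: [435.4, 156.0, 217.8]
tcp_rot: [3.14, -0.0, 1.662]
ft_force: [0.6, -0.5, 8.0]
opening: 0.491
grip_force: 30.0
```

>>> move_arm(commands=[[[0,0,0.5],0,-1],[[0,0,1],0,-1],[[0,0,1],0,-1],[[0,0,0.8],0,-1],[[0.252,-0.958,0],0,-1],[[0.252,-0.958,0],0,-1],[[0.252,-0.958,0],0,-1],[[0.252,-0.958,0],0,-1],[[0.252,-0.958,0],0,-1],[[0.252,-0.958,0],0,-1],[[0.252,-0.958,0],0,-1],[[0.252,-0.958,0],0,-1],[[0.252,-0.958,0],0,-1],[[0.252,-0.958,0],0,-1],[[0.252,-0.958,0],0,-1],[[0.252,-0.958,0],0,-1],[[0.252,-0.958,0],0,-1],[[0.252,-0.958,0],0,-1],[[0,0,0],0,-1],[[0,0,0],0,-1]])

```text
t: 19.17
eef_pos: [540.9, -247.5, 315.7]
tcp_rot: [-3.141, -0.0, 1.66]
ft_force: [-0.1, 1.5, -1.4]
opening: 0.495
grip_force: 30.0
```

>>> move_arm(commands=[[[0,0,-0.8],0,-1],[[0,0,-0.8],0,-1],[[0,0,-0.7],0,-1],[[0,0,-0.4],0,-1],[[0,0,-0.2],0,-1],[[0,0,-0.1],0,-1],[[0,0,0],0,-1],[[0,0,0],0,-1]])

```text
t: 19.83
eef_pos: [541.3, -246.3, 226.8]
tcp_rot: [3.141, 0.001, 1.662]
ft_force: [0.3, 0.3, 0.0]
opening: 0.495
grip_force: 30.0
```

>>> move_arm(commands=[[[0,0,-0.08],0,-1],[[0,0,-0.06],0,-1],[[0,0,-0.04],0,-1],[[0,0,0],0,-1],[[0,0,0],0,-1]])

```text
t: 20.25
eef_pos: [541.2, -246.5, 221.8]
tcp_rot: [3.14, 0.001, 1.662]
ft_force: [-3.0, 1.4, 10.1]
opening: 0.497
grip_force: 30.0
```

>>> move_arm(commands=[[[0,0,0],0,0.5],[[0,0,0],0,0.5],[[0,0,0],0,0.5],[[0,0,0.5],0,0.5],[[0,0,1],0,0.5],[[0,0,1],0,0.5],[[0,0,0.5],0,0.5],[[-0.369,0.871,0],-0.328,0.5],[[-0.369,0.871,0],-0.328,0.5],[[-0.369,0.871,0],-0.328,0.5],[[-0.369,0.871,0],-0.328,0.5],[[-0.369,0.871,0],-0.328,0.5],[[-0.369,0.871,0],-0.328,0.5],[[-0.369,0.871,0],-0.328,0.5],[[-0.369,0.871,0],-0.328,0.5],[[-0.369,0.871,0],-0.328,0.5],[[0,0,0],0,0.5],[[0,0,-0.5],0,0.5],[[0,0,0],0,0.5],[[0,0,0],0,0.5]])

```text
t: 21.92
eef_pos: [441.7, -11.5, 295.4]
tcp_rot: [-3.141, -0.0, 1.425]
ft_force: [0.3, 1.2, -0.7]
opening: 0.749
grip_force: 0.0
```

```bash
python3 look.py l4.png pot_blue
```

```text
pot_blue 0.83 [312. 257.] [(10, array([438.1, -20.9])), (30, array([439.2, -14.5])), (60, array([440.8,  -4.9]))]
```

View pics/l4.png

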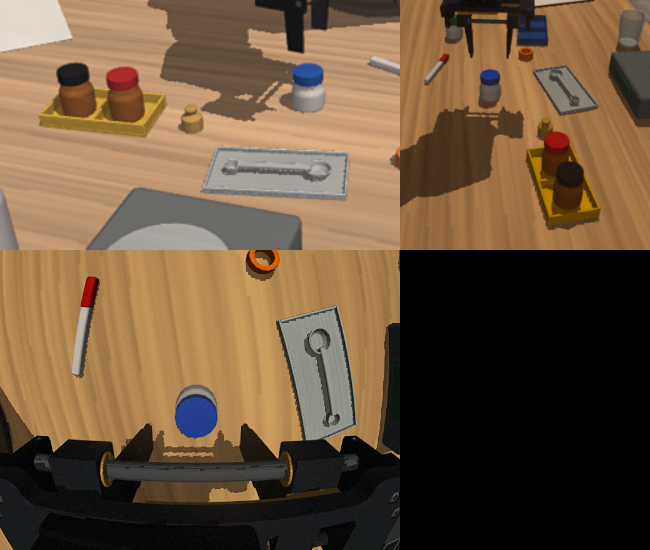

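>>> move_arm(commands=[[[0,0,-0.8],0,0.5],[[0,0,-0.9],0,0.5],[[0,0,-0.7],0,0.5],[[0,0,-0.4],0,0.5],[[0,0,0],0,0.5],[[0,0,0],0,-1],[[0,0,0],0,-1],[[0,0,0],0,-1],[[0,0,0],0,-1],[[0,0,0],0,-1],[[0,0,0],0,-1]])

```text
t: 23.03
eef_pos: [441.6, -11.3, 212.3]
tcp_rot: [3.14, 0.0, 1.426]
ft_force: [-0.5, -0.6, 8.2]
opening: 0.486
grip_force: 30.0
```

>>> move_arm(commands=[[[0,0,0.5],0,-1],[[0,0,1],0,-1],[[0,0,1],0,-1],[[0,0,0.8],0,-1],[[0.408,0.945,0],0,-1],[[0.408,0.945,0],0,-1],[[0.408,0.945,0],0,-1],[[0.408,0.945,0],0,-1],[[0.408,0.945,0],0,-1],[[0.408,0.945,0],0,-1],[[0.408,0.945,0],0,-1],[[0.408,0.945,0],0,-1],[[0.408,0.945,0],0,-1],[[0.408,0.945,0],0,-1],[[0.408,0.945,0],0,-1],[[0.408,0.945,0],0,-1],[[0,0,0],0,-1],[[0,0,0],0,-1]])

```text
t: 24.53
eef_pos: [588.1, 330.1, 310.2]
tcp_rot: [-3.141, 0.0, 1.427]
ft_force: [-0.5, 0.6, -1.1]
opening: 0.486
grip_force: 30.0
```

>>> move_arm(commands=[[[0,0,-0.8],0,-1],[[0,0,-0.8],0,-1],[[0,0,-0.7],0,-1],[[0,0,-0.4],0,-1],[[0,0,-0.2],0,-1],[[0,0,-0.1],0,-1],[[0,0,0],0,-1],[[0,0,0],0,-1]])

```text
t: 25.2
eef_pos: [588.6, 328.9, 221.6]
tcp_rot: [3.14, -0.001, 1.425]
ft_force: [0.1, 0.8, -0.8]
opening: 0.489
grip_force: 30.0
```

>>> move_arm(commands=[[[0,0,-0.08],0,-1],[[0,0,-0.06],0,-1],[[0,0,-0.04],0,-1],[[0,0,0],0,-1],[[0,0,0],0,-1]])

```text
t: 25.62
eef_pos: [588.4, 329.0, 216.4]
tcp_rot: [3.14, -0.001, 1.426]
ft_force: [-2.0, -0.6, 7.6]
opening: 0.484
grip_force: 30.0
```

>>> move_arm(commands=[[[0,0,0],0,0.5],[[0,0,0],0,0.5],[[0,0,0],0,0.5],[[0,0,0.5],0,0.5],[[0,0,1],0,0.5],[[0,0,1],0,0.5],[[0,0,0.5],0,0.5],[[-0.849,-0.157,0],0,0.5],[[-0.849,-0.157,0],0,0.5],[[-0.849,-0.157,0],0,0.5],[[-0.849,-0.157,0],0,0.5],[[-0.849,-0.157,0],0,0.5],[[-0.849,-0.157,0],0,0.5],[[-0.849,-0.157,0],0,0.5],[[-0.849,-0.157,0],0,0.5],[[-0.849,-0.157,0],0,0.5],[[0,0,0],0,0.5],[[0,0,-0.5],0,0.5],[[0,0,0],0,0.5],[[0,0,0],0,0.5]])

```text
t: 27.28
eef_pos: [359.6, 286.7, 290.0]
tcp_rot: [-3.141, 0.0, 1.425]
ft_force: [-0.1, -0.7, -0.6]
opening: 0.746
grip_force: 0.0
```

```bash
sed -i 's/80:400\]/240:560]/' look.py; python3 look.py l5.png pot_green
```

```text
pot_green 0.68 [313. 263.] [(10, array([356.7, 274.4])), (30, array([357.8, 281.2])), (60, array([359.3, 291.3]))]
```

View pics/l5.png

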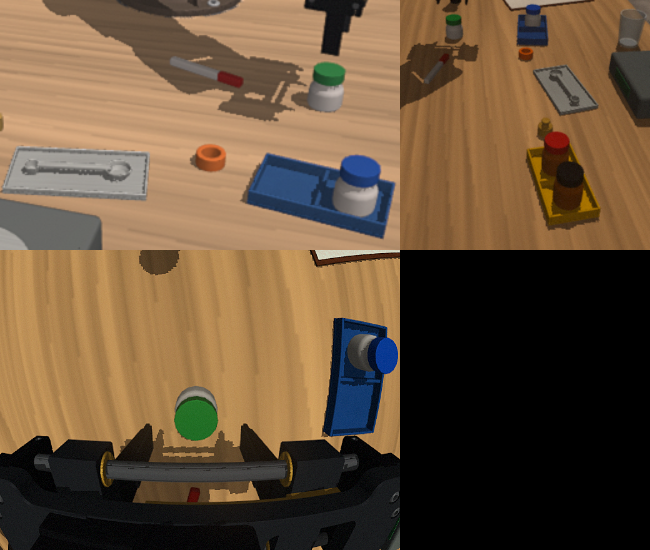

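>>> move_arm(commands=[[[0,0,-0.7],0,0.5],[[0,0,-0.9],0,0.5],[[0,0,-0.6],0,0.5],[[0,0,-0.4],0,0.5],[[0,0,0],0,0.5],[[0,0,0],0,-1],[[0,0,0],0,-1],[[0,0,0],0,-1],[[0,0,0],0,-1],[[0,0,0],0,-1],[[0,0,0],0,-1]])

```text
t: 28.4
eef_pos: [359.2, 286.6, 212.9]
tcp_rot: [3.14, -0.001, 1.426]
ft_force: [-0.8, -0.2, 6.8]
opening: 0.486
grip_force: 30.0
```

>>> move_arm(commands=[[[0,0,0.5],0,-1],[[0,0,1],0,-1],[[0,0,1],0,-1],[[0,0,0.8],0,-1],[[0.809,-0.118,0],0,-1],[[0.809,-0.118,0],0,-1],[[0.809,-0.118,0],0,-1],[[0.809,-0.118,0],0,-1],[[0.809,-0.118,0],0,-1],[[0.809,-0.118,0],0,-1],[[0.809,-0.118,0],0,-1],[[0.809,-0.118,0],0,-1],[[0.809,-0.118,0],0,-1],[[0,0,0],0,-1],[[0,0,0],0,-1]])

```text
t: 29.65
eef_pos: [577.9, 254.3, 310.8]
tcp_rot: [-3.141, 0.0, 1.424]
ft_force: [-0.0, 0.1, -0.5]
opening: 0.489
grip_force: 30.0
```

>>> move_arm(commands=[[[0,0,-0.8],0,-1],[[0,0,-0.8],0,-1],[[0,0,-0.7],0,-1],[[0,0,-0.4],0,-1],[[0,0,-0.2],0,-1],[[0,0,-0.1],0,-1],[[0,0,0],0,-1],[[0,0,0],0,-1]])

```text
t: 30.32
eef_pos: [577.6, 254.9, 222.1]
tcp_rot: [3.14, -0.001, 1.426]
ft_force: [-0.3, 0.1, -0.5]
opening: 0.49
grip_force: 30.0
```

>>> move_arm(commands=[[[0,0,-0.08],0,-1],[[0,0,-0.06],0,-1],[[0,0,-0.04],0,-1],[[0,0,0],0,-1],[[0,0,0],0,-1]])

```text
t: 30.73
eef_pos: [577.6, 254.7, 216.9]
tcp_rot: [3.14, -0.001, 1.425]
ft_force: [-2.0, -0.8, 8.6]
opening: 0.491
grip_force: 30.0
```

>>> move_arm(commands=[[[0,0,0],0,0.5],[[0,0,0],0,0.5],[[0,0,0],0,0.5],[[0,0,0.5],0,0.5],[[0,0,1],0,0.5],[[0,0,1],0,0.5],[[0,0,1],0,0.5],[[-0.8,0,0.5],0,0.5],[[-0.8,0,0.5],0,0.5],[[-0.8,0,0],0,0.5],[[-0.8,0,0],0,0.5],[[0,0,0],0,0.5],[[0,0,0],0,0.5],[[0,0,0],0,0.5]])

```text
t: 31.9
eef_pos: [482.2, 254.8, 350.9]
tcp_rot: [3.141, -0.0, 1.426]
ft_force: [-0.2, -0.0, -0.4]
opening: 0.749
grip_force: 0.0
```

```bash
python3 m.py
```

```text
amber_black [ 548.338 -320.669    0.   ] 0.13 [array([ 543., -325.]), array([ 550., -316.])]
amber_red [ 541.47  -248.066    0.   ] 0.19 [array([ 535., -252.]), array([ 543., -240.])]
pot_blue [585.505 328.94    0.   ] 0.36 [array([582., 329.]), array([601., 405.])]
pot_green [576.892 253.779   0.   ] 0.15 [array([572., 254.]), array([581., 271.])]
tray_yellow [ 5.45751e+02 -2.83116e+02  8.10000e-02] 0.49 [array([ 548., -282.]), array([ 545., -284.])]
tray_blue [ 5.82867e+02  2.90874e+02 -1.43000e-01] 0.43 [array([584., 291.]), array([582., 291.])]
dish [ 6.12909e+02 -1.11800e+00  1.94000e-01] 0.19 [array([614.,  -1.]), array([612.,  -3.])]
spoon [ 6.13245e+02 -5.25000e-01  1.76800e+00] 0.3 [array([611.,  -5.]), array([614.,   5.])]
weight [ 542.834 -148.803    0.   ] 0.22 [array([ 544., -148.]), array([ 542., -149.])]
tape [544.873 153.67    0.   ] 0.12 [array([545., 154.])]
```

View pics/ov.png

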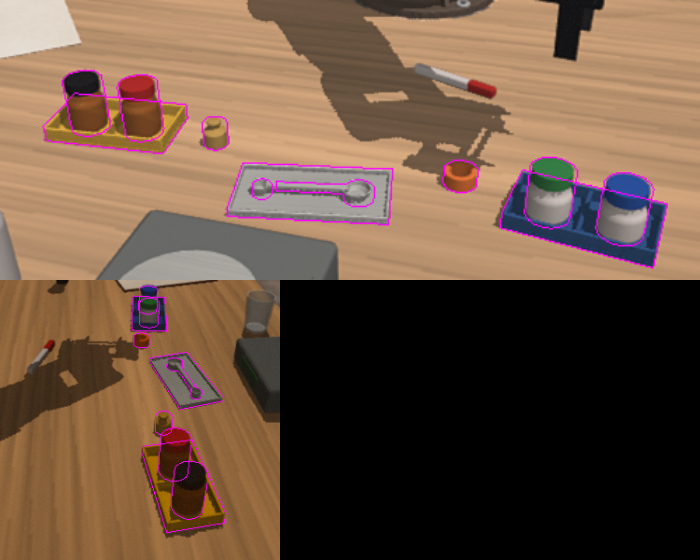

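All five items are in place and upright, and the weight and tape haven't moved.

```bash
python3 -c "from cell import env; print(env.job_done())"
```

```text
the job is handed in; nothing more can be done
None
```

The bench is cleared and the job is handed in at about 32 s: both brown jars stand in the yellow tray, both white pots in the blue tray, and the spoon lies lengthwise with its bowls up in the dish, with the weight and tape left where they were.

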